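Feed a stone blank through the splash flap

ROBOT

A 6-joint arm with a two-finger parallel gripper is mounted at the origin on the work surface. World frame = base frame: x ahead of the robot, y to its left, z up, the work surface at z = 0. Lengths are in mm, angles in rad, forces in N, time in s.
With the tool pointing down it reaches from about 350 to 875 mm from the base axis. Payload 15.5 kg.
Tool frame: the origin (TCP) lies at the very end of the fingers, on their centre line; the grasp point (between the pads) lies 19 mm behind it; z points along the fingers, y is the direction in which the jaws open and shut (so a half turn about z gives the same grasp; the last joint's range is limited). The gripper opens to 85 mm and grips with 20 to 120 N. Pads are 22 mm wide; open, the fingers measure 114 mm over their backs; the gripper's body (76 mm by 85 mm) begins 54 mm behind the grasp point. The pads swing forward as they close: fully open they stand 13 mm farther back than shut.
Start: joints at [1.036, 0.494, 1.345, -0, 1.302, -0.096], TCP at [265.529, 565.792, 231.277] pointing down, gripper open.
Joint ranges: [-2.91, 2.91], [-0.82, 2.16], [0.22, 2.67], [-1.22, 4.37], [0.12, 2.79], [-3.08, 3.08]. Speed limits (rad/s): [1.89, 1.89, 2.57, 3.01, 3.01, 3.01].

INTERFACE

Orientations are given as a unit quaternion [w, x, y, z].
In Python, from plant import env gives the robot as it stands. Calls block until the motion is done:
- env.move_to(position, orientation): joint-space move of the TCP to a pose.
- env.servo_line(position, orientation=None, feed=150): straight line of the TCP; orientation=None keeps the orientation; feed is the mean speed in mm/s.
- env.move_j(angles): joint-space move.
- env.command_gripper(opening, grip_force=None): finger opening in mm; grip_force is the grip in N (None keeps the last); returns when the fingers have stopped.
- env.sleep(seconds).
- env.ik(position, orientation): joint angles nearest the present ones, or None.
- env.state(): the state.
- env.read_camera(name): name is "scene" or "top"; returns (picture, depth): 384x512x3 uint8, blue, green, red; 384x512 float32, mm along the optical axis (not along the pixel's ray), 0 where there is no reading.
- env.camera_params(name): a dict with "camera_matrix" (3x3 intrinsics, pixels), "dist_coeffs" ([k1, k2, p1, p2, k3] as OpenCV has them; the pictures are not rectified), "xyz" and "rotation" of the camera in the world. Camera axes: x right, y down, z forward; pixel columns grow to the right and rows downward; lengths in mm; the calibration is good to about 2 mm. A picture is of the moment at which its call begins. camera_params takes no time and is no camera call.
A pose or a line that the arm cannot do raises env.MotionError and nothing moves.
- env.hand_in(): hands the job in, once; it reports no verdict.
The state is a dict: "time_s": time; "q": joint angles; "joint_velocities": joint speeds; "joint_efforts": joint torques, N m; "tool_pos": TCP position; "tool_rot": TCP orientation; "wrist_force": force on the tool from outside, world axes, zero at the start; "moment": the same for the moment, N m; "width": finger opening in mm.
Only numpy, scipy, OpenCV 4.12 (cv2) and the standard library are available. Lean on these libraries where they do the work, as an engineer would, in place of code of your own. Each camera call takes 0.05 s, during which the arm holds its last target.

TASK

At the stone carver's bench, push the green stone blank along the marble deck and through the hanging orange flap, so that the blank swings the flap open, slides over the sill and drops flat into the rinse tray behind. Only push it, never pick it up. Then draw the hand back out so that the flap swings shut behind the blank, and leave the mug, the yellow honing brick and the amber jar where they stand.

Things in the scene. Friction and masses are not known exactly. Their poses are not given: they have to be found in the camera images.
- splash_box: Fixed splash box. Origin on the bench, mid-gate. Its x axis points from the deck through the gate into the tray: the way to push, away from the robot, turned up to 0.3 rad; y runs along the gate, z up. Positions below are in this frame. Marble deck: flat, 35 mm high, x -200 to +5 mm, y within +-120 mm, a rim 8 mm higher on each side.
- gate_sill (a point): Middle of the sill, the open far edge of the deck: x = +5 mm, z = 35 mm. Beyond it there is a step of 29 mm down to the tray floor.
- gate_beam (a point): Middle of the underside of the teal beam over the gate: x = 0, z = 195 mm. Beam 22 mm thick in x, 16 mm high. It rests on two posts 20 x 20 mm that stand 232 mm apart (inside). Nothing else is overhead.
- tray_floor (a point): Centre of the black rinse tray floor: x = 105 mm, z = 6 mm. The floor reaches from the sill to x = 204 mm; aluminium side walls 70 mm high with inner faces at y = +-130 mm, end wall 60 mm high. Open on top.
- flap (a joint): Angle of the orange flap, rad: 0 = hanging shut, grows as its lower edge swings into the tray (+x), up to 1.4; a stop at 0 keeps it from swinging out over the deck. Falls shut by its own weight (140 g, under 1 N to push at the lower edge) and rests on whatever is under it. Hinge along y at x = 0, z = 190 mm.
- flap_edge (a point): Middle of the lower edge of the orange flap (222 mm wide, 4 mm thick, reaching from 4 to 148 mm below the hinge; shut, its edge hangs 7 mm above the deck).
- blank: Green stone blank, loose on the deck, 80 x 55 x 26 mm (its x, y, z), about 0.3 kg. Origin: centre of its underside. Starts with its centre 75 to 100 mm before the gate, up to 45 mm off the middle, its x axis within 0.35 rad of the pushing direction. Its nose tips down once its middle passes the sill; it drops flat when its tail leaves the sill.
- mug: White mug, bystander, radius 40 mm, 75 mm high, handle at its +y; origin at the centre of its foot. Stands on the bench beside the splash box.
- honing_brick: Yellow honing brick, bystander, 85 x 50 x 40 mm, origin at the centre of its underside. On the bench beside the splash box.
- jar: Amber jar with steel cap, bystander, radius 30 mm, 70 mm high, origin at the centre of its underside. On the bench beside the splash box.
Not all that is in view belongs to the job. There is more than one size of the blank; the one meant has the size given above.

How it is judged (in metres and radians):
On the way, in this order (a step that is already met when the one before it is completed fails the run):
1. the flap is pushed open (value of joint flap above 0.12 rad), for 0.05 s.
2. the blank has gone over the sill and down into the tray (x of blank in the frame of splash_box between 0.035 and 0.175 m and y of blank in the frame of splash_box between -0.115 and 0.115 m and height (world z) of blank below 0.014 m), for 0.1 s.
At the end, for the whole second after the job is handed in: The blank lies at rest and flat (within 0.12 rad) on the tray floor: its centre 35 to 175 mm beyond the gate plane, within 115 mm of the middle, its underside less than 14 mm above the bench. The flap hangs shut (below 0.05 rad) and still (all of step 2 and angle between blank's own z axis and vertical below 0.12 rad and linear speed of blank below 0.02 m/s and value of joint flap below 0.05 rad and velocity of joint flap below 0.1 rad/s); the robot touches nothing.
It fails at once if the blank is lifted more than 20 mm off the deck (height (world z) of blank above 0.055 m).
It fails at once if the mug is moved more than 20 mm or tipped (distance of mug from where it was at the start of the episode above 0.02 m or angle between mug's own z axis and vertical above 0.4 rad).
It fails at once if the honing brick is moved more than 20 mm or tipped (distance of honing_brick from where it was at the start of the episode above 0.02 m or angle between honing_brick's own z axis and vertical above 0.4 rad).
It fails at once if the jar is moved more than 20 mm or tipped (distance of jar from where it was at the start of the episode above 0.02 m or angle between jar's own z axis and vertical above 0.4 rad).
It also fails if it takes over 42 s, if anything falls off the work surface, if the arm or the gripper's body presses on something with over 40 N, if the wrist force passes 120 N, or if a joint passes its speed limit or range.

## Working session

There is one attempt and no reset: what is moved stays moved. The work goes in short steps, each a Python script; the robot and the scene stay as the last script left them, time stands still between calls to the robot, and variables do not carry over. Pictures are saved under pics/ and viewed, and the job is handed in when it is done.

```bash
ls; mkdir -p pics
python3 - <<'E'
from plant import env
import cv2,numpy as np
for n in("scene","top"):
    im,d=env.read_camera(n); cv2.imwrite(f"pics/{n}0.png",im); np.save(f"{n}0.npy",d); print(n,env.camera_params(n))
s=env.state();print(s)
E
```

```text
pics
scene {'camera_matrix': array([[377.7565927 ,   0.        , 261.53823011],
       [  0.        , 377.7565927 , 196.25311115],
       [  0.        ,   0.        ,   1.        ]]), 'dist_coeffs': array([-0.10792233,  0.        ,  0.        ,  0.        ,  0.        ]), 'xyz': array([969.79449601, 624.64535118, 692.02254267]), 'rotation': array([-0.1373676 ,  0.29242507,  0.85190221, -0.41216544])}
top {'camera_matrix': array([[455.20761832,   0.        , 255.57031708],
       [  0.        , 455.20761832, 190.82936835],
       [  0.        ,   0.        ,   1.        ]]), 'dist_coeffs': array([-0.18216918,  0.        ,  0.        ,  0.        ,  0.        ]), 'xyz': array([ 381.17719053,   63.48626222, 1234.64848114]), 'rotation': array([-0.04746226,  0.71452354, -0.69682656,  0.04044994])}
{'time_s': 0.1, 'q': array([ 1.03646149e+00,  4.94168484e-01,  1.34605795e+00, -2.34843480e-05,
        1.30250369e+00, -9.54821522e-02]), 'joint_velocities': array([-1.07096016e-03, -1.64244005e-03, -6.70502955e-04,  9.09719806e-05,
       -1.27199030e-04,  6.61373049e-04]), 'joint_efforts': array([ 7.43599448e-04, -8.83593607e+01, -3.84555709e+01, -3.36214780e-04,
        5.32137085e-03, -9.73489909e-05]), 'tool_pos': array([265.39275656, 565.4999337 , 230.73418754]), 'tool_rot': array([-1.65388953e-04,  2.17666678e-01,  9.76022999e-01, -5.44269265e-04]), 'wrist_force': array([ 0.80586177, -0.01024373, -0.14201008]), 'moment': array([ 0.00924768, -0.02973332,  0.00908453]), 'width': 85.20547903136563}
```

View pics/scene0.png

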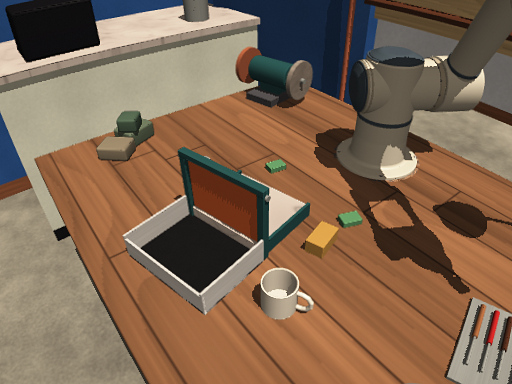

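View pics/top0.png

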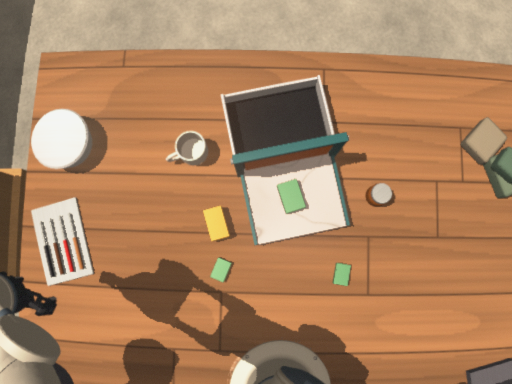

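Candidates for the blank in the top view are the green blocks at (291,197) on the deck, (222,269) on the bench and (342,274) on the bench. The one on the deck is also the largest. The mug is at (190,148), the brick at (216,223) and the jar at (380,194). I'll check with a close crop and measurements.

```bash
cat > h.py <<'E'
import cv2,numpy as np
from scipy.spatial.transform import Rotation as R
from plant import env
def cam(n):
    p=env.camera_params(n);q=p["rotation"];return p["camera_matrix"],p["dist_coeffs"],p["xyz"],R.from_quat([q[1],q[2],q[3],q[0]]).as_matrix()
def ray(n,px,z):
    K,D,t,M=cam(n)
    u=cv2.undistortPoints(np.array(px,float).reshape(-1,1,2),K,D).reshape(-1,2)
    d=np.c_[u,np.ones(len(u))]@M.T
    return t+d*((z-t[2])/d[:,2])[:,None]
def proj(n,P):
    K,D,t,M=cam(n); 
    rv=cv2.Rodrigues(M.T)[0]
    return cv2.projectPoints(np.array(P,float).reshape(-1,3),rv,-M.T@t,K,D)[0].reshape(-1,2)
def green(im):
    h=cv2.cvtColor(im,cv2.COLOR_BGR2HSV);return cv2.inRange(h,(50,90,90),(72,255,255))
E
python3 - <<'E'
from h import *
im=cv2.imread("pics/top0.png")
m=green(im)
c,_=cv2.findContours(m,0,2)
for k in c:
    if cv2.contourArea(k)<60: continue
    px=k.reshape(-1,2)
    for z in ((61,) if len(c)==1 else (61,20)):
        w=ray("top",px,z)[:,:2].astype(np.float32); print(px.mean(0),z,cv2.minAreaRect(w),cv2.contourArea(k))
cv2.imwrite("pics/crop0.png",cv2.resize(im[70:255,200:400],None,fx=3.2,fy=3.2,interpolation=cv2.INTER_CUBIC)[:600])
E
```

```text
(no output)
```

View pics/crop0.png

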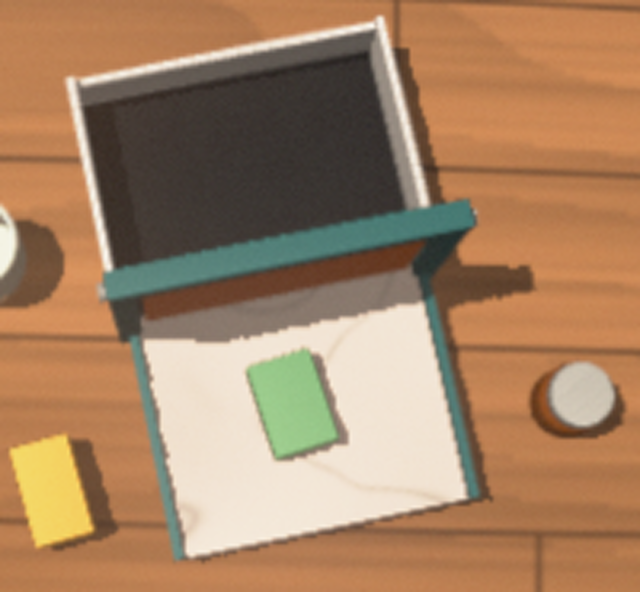

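```bash
cat >> h.py <<'E'
def green(im):
    b,g,r=[im[...,i].astype(int) for i in range(3)]
    return (((g-r>35)&(g-b>30)&(g>90))*255).astype(np.uint8)
E
python3 - <<'E'
from h import *
im=cv2.imread("pics/top0.png")
print(im[197,291],im[269,222])
c,_=cv2.findContours(green(im),0,2)
for k in c:
    if cv2.contourArea(k)<60: continue
    px=k.reshape(-1,2)
    for z in (61,20): 
        w=ray("top",px,z)[:,:2].astype(np.float32); print(px.mean(0).round(),z,cv2.minAreaRect(w),cv2.contourArea(k))
o=np.array([200,70.])
def f(x,y,z): return ray("top",[np.array([x,y])/3.2+o-.35],z)[0][:2]
A=f(185,557,35);B=f(467,500,35);print("near edge",A,B,(A+B)/2,np.linalg.norm(A-B),np.arctan2(*( (A-B)*[-1,1])))
for a,b,z,x in[((105,297),(472,222),211,-11),((105,275),(470,203),211,11),((68,80),(382,18),65,"end outer"),((178,558),(480,497),43,-200)]:
    A=f(*a,z);B=f(*b,z);print(x,A,B,(A+B)/2,np.linalg.norm(A-B),np.arctan2(-(A-B)[0],(A-B)[1]))
E
```

```text
[138 200 152] [145 211 161]
[342. 273.] 61 ((317.9220886230469, -149.57861328125), (36.744346618652344, 51.83771896362305), 81.47003173828125) 253.5
[342. 273.] 20 ((315.71234130859375, -157.0217742919922), (38.02796173095703, 53.648624420166016), 81.46995544433594) 253.5
[220. 269.] 61 ((323.0021667480469, 161.91812133789062), (34.16073989868164, 51.103153228759766), 68.97234344482422) 238.5
[220. 269.] 20 ((320.96990966796875, 165.35671997070312), (35.35409164428711, 52.88837814331055), 68.97233581542969) 238.5
[291. 196.] 61 ((517.5032958984375, -14.901313781738281), (75.60904693603516, 51.27486801147461), 19.197067260742188) 529.5
[291. 196.] 20 ((522.2657470703125, -17.63971710205078), (78.2503662109375, 53.06608200073242), 19.19706153869629) 529.5
near edge [391.34451308  68.78911448] [ 443.32458812 -163.3826054 ] [417.3345506  -47.29674546] 237.91938910634235 0.22025418578636202
-11 [573.14142181 129.82994445] [ 635.27297125 -133.87169075] [604.20719653  -2.02087315] 270.92228008031947 0.23139285754277017
11 [589.17245122 130.3622286 ] [ 649.41303811 -132.52196707] [619.29274467  -1.07986924] 269.6980323193229 0.22526337806761307
end outer [785.42746776 176.80909239] [847.66305501 -87.18843833] [816.54526139  44.81032703] 271.23415078110816 0.2315160213397183
-200 [390.3186547   74.43361615] [ 445.58932993 -172.69032587] [417.95399232 -49.12835486] 253.22932345677793 0.22003453890246966
```

The crop confirms that the deck block at crop (293,403) measures about 76 x 51 mm at its top face. The two on the bench are about 53 x 38 mm, so they're decoys. From the deck near edge, beam and end wall, the box frame has its origin at about (612,-2) with yaw 0.227. The blank is at box (-95, +9), yaw +0.11 relative to the box. I'll push with the fingers tilted 45°, 25 mm apart for stable yaw, so the hand stays below and behind the beam.

```bash
cat >> h.py <<'E'
TH=.227; O=np.array([612.,-2.2])
ex=np.array([np.cos(TH),np.sin(TH)]);ey=np.array([-ex[1],ex[0]])
def W(x,y,z): return np.array([*(O+x*ex+y*ey),z])
def B(p): d=np.array(p)[:2]-O; return np.array([d@ex,d@ey])
def ori(tilt,s=1):
    z=np.array([*(ex*np.sin(tilt)),-np.cos(tilt)]); y=s*np.array([*ey,0]); x=np.cross(y,z)
    q=R.from_matrix(np.c_[x,y,z]).as_quat(); return np.array([q[3],*q[:3]])
def shot(tag):
    o=[]
    for n in("scene","top"):
        im,_=env.read_camera(n); o.append(im)
    a=o[0][130:310,110:330]; b=o[1][70:250,200:400]
    cv2.imwrite(f"pics/{tag}.png",np.hstack([cv2.resize(a,(420,344)),cv2.resize(b,(380,344))])); return o
E
python3 - <<'E'
from h import *
print("brick",B(ray("top",[(216,223)],40)[0]),"jar",B(ray("top",[(381,193)],70)[0]),"mug",B(ray("top",[(190,148)],70)[0]))
for s in(1,-1):
  for t in(.785,):
    for p in[(-185,6,300),(-185,6,47),(-60,6,47),(16,6,52)]:
        print(s,p,env.ik(W(*p),ori(t,s)))
E
```

```text
brick [-124.21702734  214.78855824] jar [-136.70246123 -223.01748174] mug [ 80.39969672 242.36151848]
1 (-185, 6, 300) [-0.70446835 -0.06506216  2.23823299  1.02573067  0.72528499  3.06205287]
1 (-185, 6, 47) [-0.70446835  1.10370491  2.66788502  2.49886756  1.24176102  1.047676  ]
1 (-60, 6, 47) [-0.37726992  0.80127648  2.31128371  2.52020732  0.7612493   1.59470724]
1 (16, 6, 52) [-0.26638172  0.75568463  2.12752944  2.4699503   0.56801457  1.79768596]
-1 (-185, 6, 300) [-0.70446835 -0.06506216  2.23823299  1.02573067  0.72528499 -0.07953979]
-1 (-185, 6, 47) [-0.70446835  1.10370491  2.66788502  2.49886756  1.24176102 -2.09391666]
-1 (-60, 6, 47) [-0.37726992  0.80127648  2.31128371  2.52020732  0.7612493  -1.54688541]
-1 (16, 6, 52) [-0.26638172  0.75568463  2.12752944  2.4699503   0.56801457 -1.3439067 ]
```

Run:
```python
from h import *
q=ori(.7,-1)
for p in[(-165,6,300),(-165,6,47),(-60,6,47),(16,6,52)]: print(p,env.ik(W(*p),q))
env.command_gripper(25,20)
s=env.state();p=s["tool_pos"].copy();p[2]=320
env.servo_line(p)
env.move_to(W(-165,6,300),q)
s=env.state();print(s["time_s"],s["width"],B(s["tool_pos"]),s["tool_pos"],s["q"])
a,b=shot("a1"); cv2.imwrite("pics/a1s.png",a)
```

```text
(-165, 6, 300) [-0.56806354 -0.04307732  2.14513453  0.81797441  0.68183891  0.21650061]
(-165, 6, 47) [-0.56806354  0.84815928  2.52119527  2.49726074  0.87208615 -1.78291587]
(-60, 6, 47) [-0.34223326  0.72933667  2.25479625  2.44604695  0.57264532 -1.41417776]
(16, 6, 52) [-0.24229701  0.70859397  2.0727371   2.31458482  0.40705844 -1.15633949]
3.725 25.461277667861278 [-164.6422727     6.25262246] [450.17428212 -33.16143213 300.08842282] [-0.56702897 -0.04269825  2.14447328  0.81776362  0.68211047  0.21642039]
```

View pics/a1s.png

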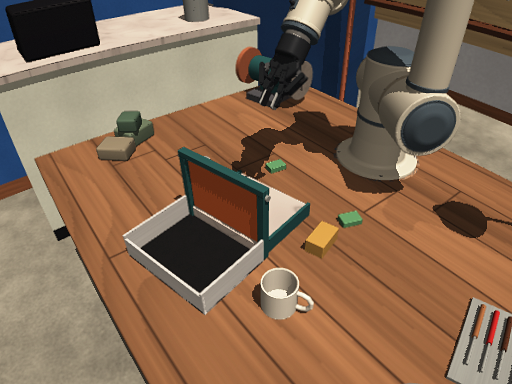

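The tilted hand is above and behind the deck, at about (275,95), and clear of everything. Next I go down behind the blank and make the first part of the push.

Run:
```python
from h import *
def pr(t):
    s=env.state();print(t,round(s["time_s"],2),B(s["tool_pos"]).round(1),s["tool_pos"][2].round(1),"F",s["wrist_force"].round(1))
env.servo_line(W(-165,6,47),feed=110); pr("down")
shot("a2")
env.servo_line(W(-95,6,47),feed=40); pr("push1")
shot("a3")
```

```text
down 6.32 [-165.     5.9] 47.3 F [ 0.3  0.3 -0. ]
push1 8.32 [-95.1   6. ] 47.0 F [-1.1  0.2  2.3]
```

View pics/a2.png

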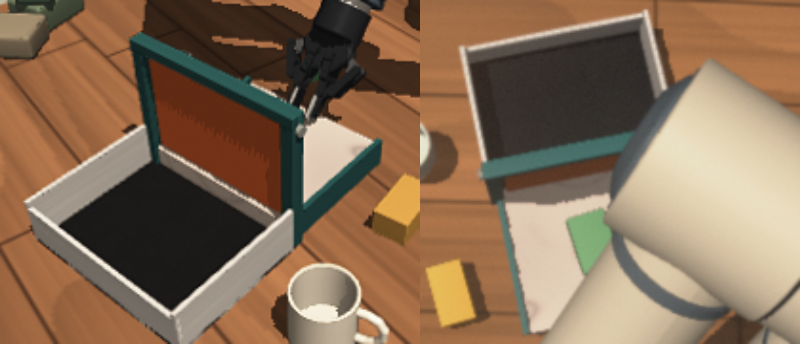

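View pics/a3.png

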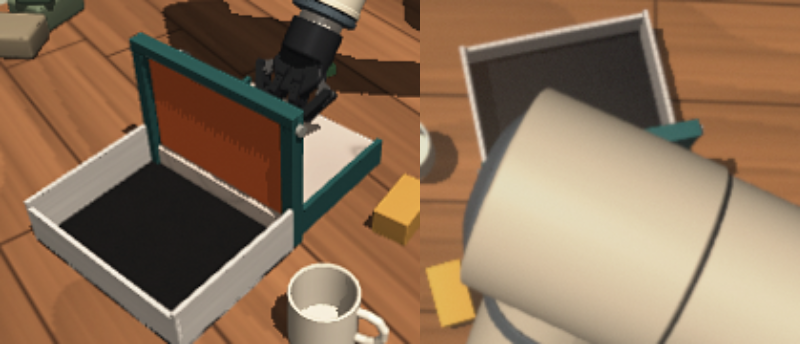

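Contact has been made: the blank is hidden by the elbow in the top view, and the flap is still shut. The upward force suggests the blank's top edge sits on the finger end face. I'll back off, drop 4 mm and push again while logging force.

Run:
```python
from h import *
def pr(t):
    s=env.state();print(t,round(s["time_s"],2),B(s["tool_pos"]).round(1),s["tool_pos"][2].round(1),"F",s["wrist_force"].round(1))
env.servo_line(W(-110,6,47),feed=60); pr("back")
env.servo_line(W(-110,6,43),feed=30); pr("low")
for x in(-100,-95,-88,-80,-70,-60,-52): env.servo_line(W(x,6,43),feed=50); pr("p")
shot("a4")
```

```text
back 8.82 [-110.1    5.8] 46.9 F [0.8 0.1 0.7]
low 9.1 [-109.8    6. ] 42.7 F [-0.   1.2  0.1]
p 9.45 [-99.6   6.1] 43.2 F [-0.2 -0.  -0.4]
p 9.7 [-94.7   6. ] 43.1 F [-0.2 -0.4  1.7]
p 9.99 [-87.6   6. ] 43.2 F [0.6 0.2 0.3]
p 10.3 [-79.6   6. ] 43.1 F [ 0.4 -0.1 -0.1]
p 10.65 [-69.6   6. ] 43.1 F [-1.4  0.7  0.5]
p 11.0 [-59.6   6. ] 43.1 F [-0.2  0.2  0.4]
p 11.31 [-51.7   6. ] 43.1 F [-0.7  0.7  0.5]
```

View pics/a4.png

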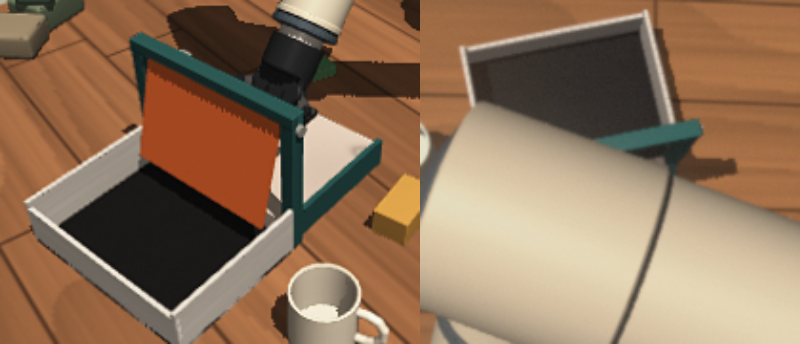

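The flap is clearly open, with the blank behind it, and forces are small. I'll continue and raise the fingers slightly while the tail tips up.

Run:
```python
from h import *
def pr(t):
    s=env.state();print(t,round(s["time_s"],2),B(s["tool_pos"]).round(1),s["tool_pos"][2].round(1),"F",s["wrist_force"].round(1))
for x,z in((-44,44),(-36,47),(-28,49)): env.servo_line(W(x,6,z),feed=50); pr("p")
a,b=shot("a5")
cv2.imwrite("pics/a5s.png",cv2.resize(a[140:310,110:320],None,fx=3.4,fy=3.4,interpolation=cv2.INTER_CUBIC))
```

```text
p 11.72 [-43.7   6. ] 44.2 F [ 0.4 -0.4  0.6]
p 12.04 [-35.8   6. ] 47.2 F [-0.5  0.1 -0.1]
p 12.36 [-27.9   6. ] 49.1 F [0.4 0.5 0.2]
```

View pics/a5s.png

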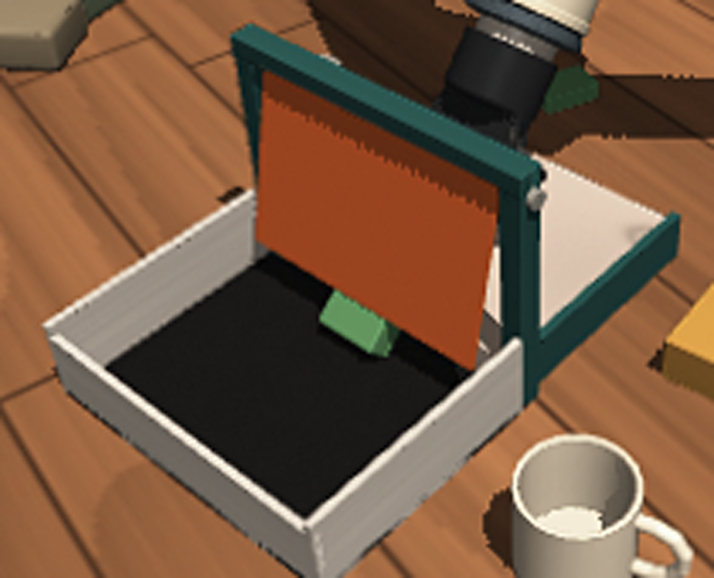

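The blank's nose is tipped down into the tray and straight, at crop (357,322), with the flap resting on its top. I'll keep pushing.

Run:
```python
from h import *
def pr(t):
    s=env.state();print(t,round(s["time_s"],2),B(s["tool_pos"]).round(1),s["tool_pos"][2].round(1),"F",s["wrist_force"].round(1))
for x,z in((-18,50),(-8,50),(0,49)): env.servo_line(W(x,6,z),feed=50); pr("p")
a,b=shot("a6")
cv2.imwrite("pics/a6s.png",cv2.resize(a[140:310,110:320],None,fx=3.4,fy=3.4,interpolation=cv2.INTER_CUBIC))
```

```text
p 12.81 [-17.8   6. ] 50.1 F [-0.6 -0.4 -0.5]
p 13.16 [-7.6  6. ] 50.1 F [-0.6 -0.7 -1. ]
p 13.47 [0.4 6. ] 49.0 F [-1.3 -0.2 -0.6]
```

View pics/a6s.png

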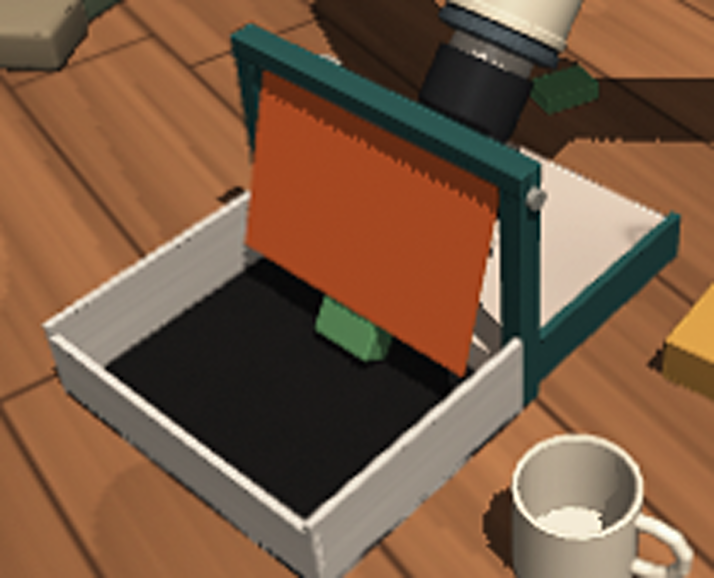

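Run:
```python
from h import *
for t,pts in(("a5",[(320,325),(385,356)]),("a6",[(318,334),(372,363),(385,360)])):
    px=[np.array(p)/3.4+[110,140] for p in pts]
    print(t,[B(p).round(1) for p in ray("scene",px,8)])
im=cv2.imread("pics/a5s.png")[250:400,260:460]; im2=cv2.imread("pics/a6s.png")[250:400,260:460]
cv2.imwrite("pics/z6.png",cv2.resize(np.hstack([im,im2]),None,fx=2,fy=2))
```

```text
a5 [array([ 46.6, -30.4]), array([39. , 30.8])]
a6 [array([ 54.3, -24.5]), array([50.2, 28.3]), array([41.9, 33.6])]
```

View pics/z6.png

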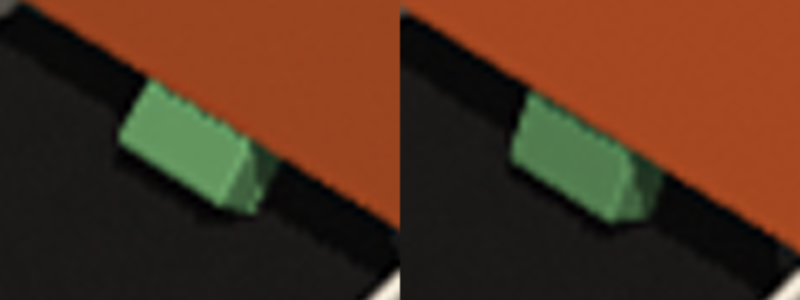

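Run:
```python
from h import *
t=cam("scene")[2]
for n,top,bot in(("a5",(222,207),(255,213)),("a6",(612-400,222),(642-400,220))):
    f=lambda p:(np.array(p)/2+[260,250])/3.4+[110,140]
    pb=ray("scene",[f(bot)],6)[0]; yb=B(pb)[1]
    for z in range(6,40,4):
        p=ray("scene",[f(top)],z)[0]; print(n,"bot",B(pb).round(1),"top z",z,B(p).round(1),"dist",round(np.hypot(*(B(p)-B(pb)),z-6),1), "ang",np.arctan2(B(p)[0]-B(pb)[0],z-6).round(2))
```

```text
Traceback (most recent call last):
TypeError: return arrays must be of ArrayType
```

Run:
```python
from h import *
for n,top,bot in(("a5",(222,207),(255,213)),("a6",(612-400,222),(642-400,220))):
    f=lambda p:(np.array(p)/2+[260,250])/3.4+[110,140]
    pb=B(ray("scene",[f(bot)],6)[0])
    print(n,"bot",pb.round(1))
    for z in range(6,40,4):
        p=B(ray("scene",[f(top)],z)[0]); print(z,p.round(1),"ang",np.arctan2(p[0]-pb[0],z-6).round(2))
```

```text
a5 bot [36.8 31.1]
6 [42.4 19.4] ang 1.57
10 [45.  22.4] ang 1.11
14 [47.6 25.4] ang 0.93
18 [50.2 28.3] ang 0.84
22 [52.8 31.3] ang 0.78
26 [55.4 34.3] ang 0.75
30 [58.  37.3] ang 0.72
34 [60.6 40.3] ang 0.7
38 [63.2 43.2] ang 0.69
a6 bot [42.5 29.8]
6 [50.2 21.9] ang 1.57
10 [52.8 24.9] ang 1.2
14 [55.4 27.9] ang 1.02
18 [57.9 30.8] ang 0.91
22 [60.5 33.8] ang 0.84
26 [63.1 36.7] ang 0.8
30 [65.6 39.7] ang 0.77
34 [68.2 42.7] ang 0.74
38 [70.7 45.6] ang 0.72
```

The blank has pitched from about 0.78 to 0.93 rad. The fingers slipped under its raised tail and are standing it up, so I must not push on like this. I'll draw back so it leans on the sill again, then push on the tail face from higher up, where the tilted finger ends sit nearly flush with it.

Run:
```python
from h import *
def pr(t):
    s=env.state();print(t,round(s["time_s"],2),B(s["tool_pos"]).round(1),s["tool_pos"][2].round(1),"F",s["wrist_force"].round(1))
env.servo_line(W(-60,6,47),feed=50); pr("b")
a,b=shot("a7")
cv2.imwrite("pics/a7s.png",cv2.resize(a[140:310,110:320],None,fx=3.4,fy=3.4,interpolation=cv2.INTER_CUBIC))
im=cv2.imread("pics/a7s.png")[250:400,260:460]
cv2.imwrite("pics/z7.png",cv2.resize(im,None,fx=4,fy=4))
```

```text
b 14.92 [-59.7   6. ] 47.1 F [-0.1  0.5  0.3]
```

View pics/a7s.png

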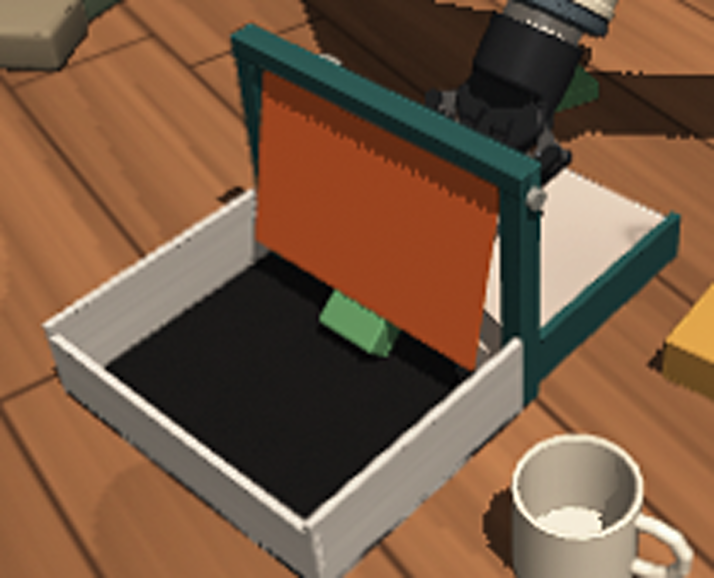

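View pics/z7.png

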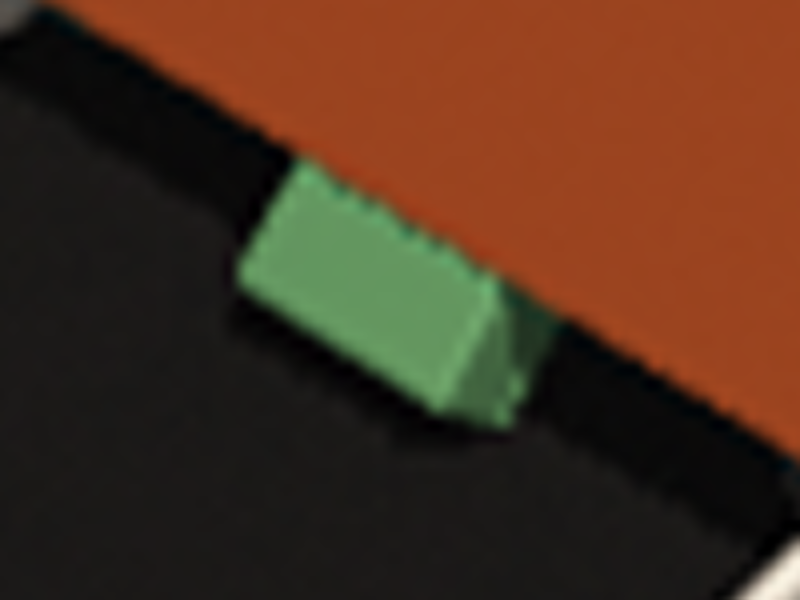

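It's back to leaning on the sill: nose bottom at box x≈37, pitch ≈0.74. From that geometry the tail-face centre is at about (-13.5, z 69.5). I'll follow the tail face's path from there.

Run:
```python
from h import *
def pr(t):
    s=env.state();print(t,round(s["time_s"],2),B(s["tool_pos"]).round(1),s["tool_pos"][2].round(1),"F",s["wrist_force"].round(1));return np.linalg.norm(s["wrist_force"])
env.servo_line(W(-60,6,72),feed=80)
env.servo_line(W(-22,6,72),feed=60); pr("near")
def tf(xn):
    a=np.arctan2(29,xn-5); return xn-80*np.cos(a)+13*np.sin(a),6+80*np.sin(a)+13*np.cos(a)
for xn in(37,42,48,54):
    x,z=tf(xn)
    env.servo_line(W(x,6,z),feed=30)
    if pr(xn)>25: print("stop");break
a,b=shot("a8")
cv2.imwrite("pics/a8s.png",cv2.resize(a[140:310,110:320],None,fx=3.4,fy=3.4,interpolation=cv2.INTER_CUBIC))
```

```text
near 16.26 [-22.4   6.2] 71.8 F [ 0.6 -0.2  0. ]
37 16.7 [-13.5   6. ] 69.3 F [ 0.7  0.3 -0.5]
42 16.98 [-13.   6.] 65.4 F [-0.1  0.1 -0.2]
48 17.27 [-11.   6.] 61.3 F [-0.1 -0.7  0.5]
54 17.57 [-8.1  6. ] 57.8 F [ 0.2 -1.   0.1]
```

View pics/a8s.png

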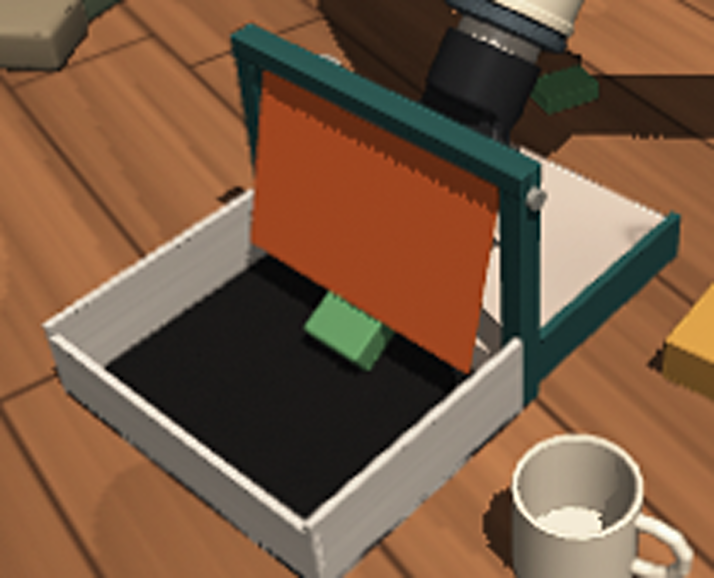

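That works: the nose slid forward to about crop (340,345) and the blank is flatter, with low forces. I'll keep following the path until the tail leaves the sill.

Run:
```python
from h import *
def pr(t):
    s=env.state();print(t,round(s["time_s"],2),B(s["tool_pos"]).round(1),s["tool_pos"][2].round(1),"F",s["wrist_force"].round(1));return np.linalg.norm(s["wrist_force"])
def tf(xn):
    a=np.arctan2(29,xn-5); return xn-80*np.cos(a)+13*np.sin(a),6+80*np.sin(a)+13*np.cos(a)
P=[tf(x) for x in(60,66,72,78)]+[(12,47),(17,47)]
for x,z in P:
    env.servo_line(W(x,6,z),feed=35)
    if pr("p")>25: print("stop");break
a,b=shot("a9")
cv2.imwrite("pics/a9s.png",cv2.resize(a[140:310,110:320],None,fx=3.4,fy=3.4,interpolation=cv2.INTER_CUBIC))
```

```text
p 17.96 [-4.6  6. ] 54.7 F [-0.7 -0.1 -0.2]
p 18.25 [-0.5  6. ] 51.9 F [-0.4  0.7 -0.8]
p 18.54 [4. 6.] 49.6 F [ 0.5  0.2 -0.4]
p 18.84 [8.7 6. ] 47.5 F [-0.3 -0.8  0. ]
p 19.09 [12.2  6. ] 47.0 F [0.6 0.5 0.1]
p 19.38 [17.3  6. ] 47.1 F [-0.3  0.3 -0. ]
```

View pics/a9s.png

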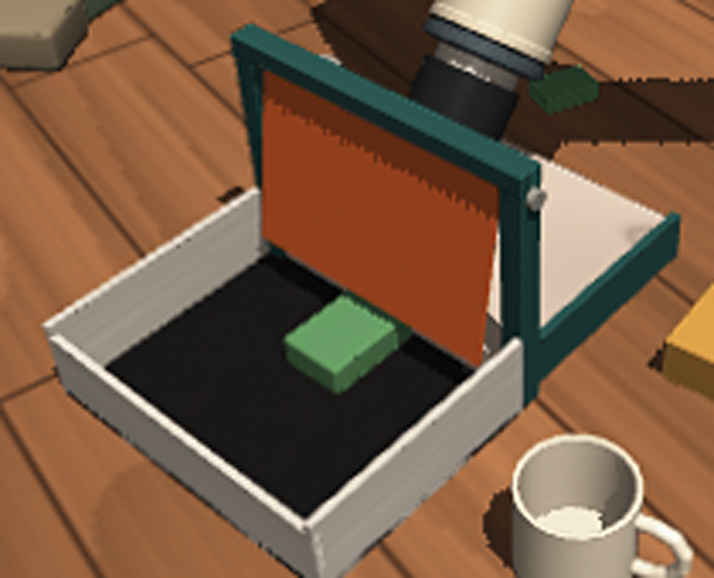

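The blank has dropped and looks flat in the tray, and the flap now rests on the fingers. I'll draw the hand straight back and check.

Run:
```python
from h import *
env.servo_line(W(-110,6,50),feed=80)
env.servo_line(W(-165,6,150),feed=110)
env.servo_line(W(-165,6,330),feed=150)
q=env.state()["q"].copy(); q[0]=1.0; env.move_j(q)
env.sleep(.5)
s=env.state();print(s["time_s"],s["wrist_force"].round(1),s["tool_pos"])
a,_=env.read_camera("scene"); b,_=env.read_camera("top")
cv2.imwrite("pics/f_s.png",cv2.resize(a[140:310,110:320],None,fx=3.4,fy=3.4,interpolation=cv2.INTER_CUBIC))
cv2.imwrite("pics/f_t.png",cv2.resize(b[70:255,160:410],None,fx=3.1,fy=3.1,interpolation=cv2.INTER_CUBIC))
c,_=cv2.findContours(green(b),0,2)
for k in c:
    if cv2.contourArea(k)>60:
        r=cv2.minAreaRect(ray("top",k.reshape(-1,2),32)[:,:2].astype(np.float32)); print(k.mean((0,1)),r,B(r[0]))
```

```text
26.9583 [-0.7  0.1 -0.8] [ 34.66441723 449.61195529 329.46976559]
[342.4 272.5] ((316.37060546875, -154.67669677734375), (37.28097915649414, 53.14120101928711), 81.2824478149414) [-322.36102146  -82.03202918]
[220.34693878 268.93877551] ((321.5896911621094, 164.4583282470703), (34.88323211669922, 52.38196563720703), 68.39311981201172) [-245.45273295  227.74130442]
[280.39285714 138.10714286] ((677.62255859375, 14.629283905029297), (37.5648307800293, 53.08746337890625), 13.119140625) [67.72659682  1.62882661]
```

View pics/f_s.png

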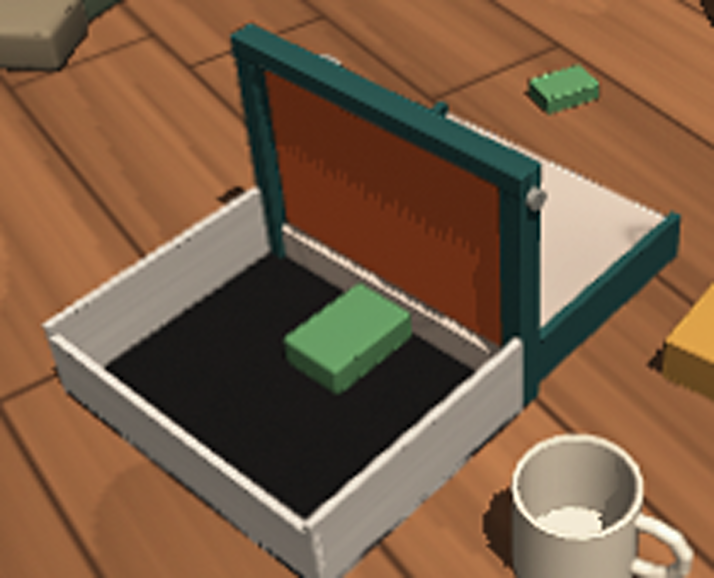

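View pics/f_t.png

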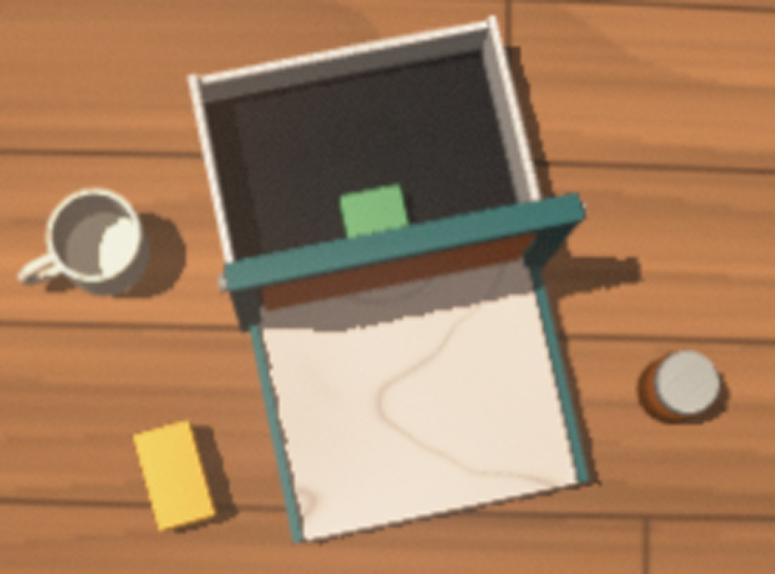

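The views agree. The blank is flat, with its nose at box x≈86.5, which puts its centre at about (46,+2). The flap is shut, the bystanders are in place and the arm is clear.

Run:
```python
from h import *
env.hand_in(); print(env.state()["time_s"])
```

```text
the job is handed in; nothing more can be done
the job is handed in; nothing more can be done
```

The green blank is lying flat in the rinse tray and the flap has swung shut behind it. I handed the job in at about 27 s of the 42 s allowed. I only pushed the blank, with the fingers tilted and 25 mm apart.

**What went wrong on the way:** during the first push the fingers slipped under the blank's raised tail and started to stand it up, at about 0.93 rad. I backed off so it leaned on the sill again, then pushed from higher up on the tail face until it dropped.

**Last checks:**
- **Blank:** its centre is about 46 mm beyond the gate and 2 mm off the middle, which is about 11 mm inside the near limit of 35 mm. In the top view the beam hides its tail, so I worked the centre out from its nose; the scene view shows it lying flat.
- **Flap:** by eye it hangs shut in both views; I did not measure its angle.
- **Mug, brick and jar:** by eye they stand where they started; I did not measure their positions again.
- **Robot:** the arm was clear of everything, and the wrist force readings I logged stayed under 3 N.

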